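Fit the keyed cover on the filter station

ROBOT

A 7-joint arm with a two-finger parallel gripper is mounted at the origin on a cart in front of the work surface, level with it; the furniture and walls round the work are solid. World frame = base frame: x ahead of the robot, y to its left, z up, the work surface at z = 0. Lengths are in m, angles in degrees, forces in N, time in s.
With the tool pointing down it reaches from about 0.425 to 0.975 m from the base axis. Payload 16.7 kg.
Tool frame: the origin (TCP) lies on the centre line of the jaws, within the pads' length; the fingertips stand 19 mm ahead of it and the grasp point (between the pads) is the TCP (robot.tip_extent is the distance from the TCP to the fingertips, in m); z points along the fingers, y is the direction in which the jaws open and shut (so a half turn about z gives the same grasp; the last joint's range is limited). The gripper opens to 85 mm and grips with 20 to 120 N. Pads are 22 mm wide; open, the fingers measure 114 mm over their backs; the gripper's body (76 mm by 85 mm) begins 54 mm behind the grasp point. The pads swing forward as they close: fully open they stand 13 mm farther back than shut.
Start: joints at [56.809, 24.414, 4.234, 92.017, -1.954, 63.644, -3.845], TCP at [0.281, -0.614, 0.25] pointing down, gripper open.
Joint ranges: [-163.25, 163.25], [-28.42, 122.38], [-70.27, 78.77], [12.13, 141.07], [-58.53, 238.53], [9.26, 117.41], [-156.51, 156.51]. Speed limits (degrees/s): [108.29, 108.29, 136.94, 136.94, 172.46, 172.46, 172.46].

INTERFACE

Orientations are given as a 3x3 rotation matrix whose columns are the frame's x, y, z axes.
In Python, from bench import telemetry, eyes, workorder, robot gives the robot as it stands.
- The arm moves only by the tool play_rows, never from a script. Its argument "moves" is a list of rows, each a list of 7 numbers: the turn, a rotation vector about the tool's x, y, z in degrees, then the shift along the tool's x, y, z in m, then the finger opening in m, from 0 to 0.0854. In form: [[rx, ry, rz, dx, dy, dz, fingers], ...]. A call has 1 to 10 rows; each row shifts and turns the commanded pose from where the row before left it, along the tool's axes as they then stand; what a row does not reach is not made up. A row lasts 1/12 s, in which the tool goes at most 41.7 mm and 7.16 degrees, less where a joint would pass 70% of its speed; a pose out of reach is approached as far as the arm can. A call with a gripper value outside its range is refused whole. The fingers move at their own pace and stop on an object; "squeeze" is the grip in N (left out, the last holds). Time passes only in rows, so rows that do not move let the fingers close. It gives the time, the measured TCP pose, the force and the opening at its end, in the units of the state.
- telemetry.get_obs(): the state, without advancing time (a new reading comes with each control period).
- eyes.capture(name): name is "scene" or "side" or "wrist"; returns the picture (400x640x3 uint8, red, green, blue); there is no depth.
- eyes.get_calibration(name): a dict with "fovy" (degrees; the focal length in pixels is half the picture's height over the tangent of half this angle, whatever the lens; pixels are square), "cx", "cy" (the principal point, pixels), "position" and "rotation" of the camera in the world; the wrist camera has in their place "mount" (4x4, takes a point from camera to tool coordinates, whose origin is the TCP and whose axes are the flange's). Camera axes: x right, y down, z forward; pixel columns grow to the right and rows downward; lengths in m; the calibration is good to about 2 mm. The wrist camera is an equidistant fisheye: a pixel r from the principal point sees the ray r / f radians off the axis. A picture is of the moment at which its call begins: read the wrist's pose just before it. get_calibration takes no time and is no camera call.
- workorder.job_done(): hands the job in, once; it reports no verdict.
The state is a dict: "clock": time; "joint_pos": joint angles; "joint_velocities": joint speeds; "tau": joint torques, N m; "tool_pos": TCP position; "tool_rot": TCP orientation; "ft_force": force on the tool from outside, world axes, zero at the start; "moment": the same for the moment, N m; "gripper_width": finger opening in m.
Only numpy, scipy, OpenCV 4.12 (cv2) and the standard library are available. Lean on these libraries where they do the work, as an engineer would, in place of code of your own. Each camera call takes 0.05 s, during which the arm holds its last target. There are 200 camera calls.

TASK

Close the filter station: slide the blue round cover along the deck, between the bottles and without lifting it off, until it drops part-way into the round mouth and sits there. Only then turn it, with a light downward pressure to feel for the notches, until its three keys fall into them, and press it fully home, level and flush on the deck. Leave the bottles, pots and ampoule rack standing where they are, and let go at the end.

Things in the scene. Friction and masses are not known exactly. Their poses are not given: they have to be found in the camera images.
- station: Fixed low housing with a white deck, 250 (x) x 480 (y) x 46 mm, and a lip 6 mm high and 5 mm wide round the deck's edge. Origin: centre of the underside; the deck's top is 46 mm above it. In the middle of the deck is the round mouth.
- mouth (a point): Centre of the mouth, level with the deck. The mouth is round, radius 40 mm, with three key notches, 21 mm wide and reaching out to 53 mm from the axis, at 0, 120 and 240 degrees about z from the station's x axis.
- notch (a point): Middle of the orange line on the deck that marks the notch at 0 degrees; such a line lies 61 to 81 mm from the mouth's axis behind each of the three notches.
- follower_top (a point): Top centre of the dark steel follower plate in the mouth, at first 8 mm below the deck. It carries the cover's weight and gives way, by up to 12.5 mm, only under about 8 N (the cover's own weight included); it does not spring back.
- cover: Loose blue cover, 0.28 to 0.44 kg. Origin: centre of its underside, z up. Grey round pilot, radius 38 mm (foot bevelled to 34), 19 mm high, under a flange of radius 56 mm, 8 mm thick. Starts on the deck about 170 mm to one side of the mouth (station +y or -y); two bystanders stand left and right of the way. Its origin then lies level with the deck; in the mouth 8 mm lower, pressed with keys on the rim 11, home 19.
- key (a point): Outer lower edge of the key on the cover's x axis, 50 mm from its axis. Three keys, 14 mm wide and 8 mm high, right under the flange, at 0, 120, 240 degrees from the cover's x axis; orange marks on the flange's edge show them. Home whenever keys meet notches within about 3 degrees, so in any of three turns; the start is 20 to 60 degrees from the nearest, either way.
- flange_top (a point): Centre of the flange's flat top, 27 mm above the cover's origin; a place to press.
- post_a (a point): Top centre of an upright black post on the flange, 16 mm in diameter, 30 mm tall, 42 mm from the cover's axis along its +x axis. The free gap between the two posts is 68 mm.
- post_b (a point): Top centre of the other post, same size, 42 mm from the cover's axis along its -x axis.
- amber_bottle: Loose brown glass bottle with a white cap, 42 mm diameter, 85 mm tall, standing on the deck. Origin: centre of its underside.
- brown_jar: Loose brown jar with a black lid, 44 mm diameter, 52 mm tall, standing on the deck. Origin: centre of its underside.
- dropper_0: Loose white dropper bottle with a blue cap, 29 mm diameter, 62 mm tall, standing on the deck. Origin: centre of its underside.
- cement_pot: Loose white pot with a green lid, 48 mm diameter, 40 mm tall, standing on the deck. Origin: centre of its underside.
- ampoule_rack: Loose white rack of pink ampoules, 115 x 66 x 43 mm, standing on the deck on the far side of the mouth from the cover. Origin: centre of its underside.

How it is judged:
By the outcome, as a careful person would: the job done as asked, in the order asked, and still so for the second after the job is handed in, with the robot touching nothing.
It also fails if it takes over 54 s, if anything falls off the work surface, if the arm or the gripper's body presses on something with over 40 N, if the wrist force passes 120 N, or if a joint passes its speed limit or range.

## Working session

There is one attempt and no reset: what is moved stays moved. The work goes in short steps, Python scripts to look and compute and a tool call to move; the robot and the scene stay as the last step left them, time stands still between calls to the robot, and variables do not carry over. Pictures are saved under pics/ and viewed, about 8 in all and at most 12, crops included, and the job is handed in when it is done.

Besides the shell and the picture viewer there is one more tool, called after ">>>" in YAML: its name, and indented under it one key for each argument. play_rows: Moves the arm, as the interface text tells. Its arguments: {"type":"object","properties":{"moves":{"type":"array","items":{"type":"array","items":{"type":"number"}}},"squeeze":{"type":"number"}},"required":["moves"]}

```bash
mkdir -p pics; ls; python3 - <<'E'
from bench import telemetry, eyes, workorder, robot
import cv2,numpy as np
print(telemetry.get_obs())
for n in("scene","side","wrist"):
    im=eyes.capture(n); cv2.imwrite(f"pics/{n}0.png",im[:,:,::-1]); print(n,eyes.get_calibration(n))
E
```

```text
pics
{'clock': 0.0, 'joint_pos': array([56.81007165, 24.45337699,  4.23197077, 92.05195569, -1.95234833,
       63.64385392, -3.84614635]), 'joint_velocities': array([ 0.07348305, -0.03174244,  0.08031312, -0.02278925,  0.0679994 ,
        0.04502087,  0.13228499]), 'tau': array([-1.01964728e-03, -9.49820852e+01,  3.76092196e+00, -4.63515794e+01,
        1.93755794e-02,  1.01541178e-02, -5.82052166e-05]), 'tool_pos': array([ 0.28105076, -0.61328337,  0.24956974]), 'tool_rot': array([[ 9.09084451e-01,  4.16611333e-01, -6.76474947e-04],
       [ 4.16611862e-01, -9.09083718e-01,  1.16180582e-03],
       [-1.30950890e-04, -1.33800709e-03, -9.99999096e-01]]), 'ft_force': array([-0.0759265 , -0.08658446,  0.08672473]), 'moment': array([-0.04798336,  0.00833909,  0.02449109]), 'gripper_width': 0.08566731055411282}
scene {'fovy': 56.47408209901078, 'cx': 319.28342534046953, 'cy': 205.8229719821604, 'position': array([0.11246185, 0.64741876, 0.50340023]), 'rotation': array([[-0.85155603, -0.25551121,  0.45778418],
       [-0.52385977,  0.38043786, -0.76212727],
       [ 0.02057362, -0.88880878, -0.4578162 ]])}
side {'fovy': 44.16211074600557, 'cx': 319.74659734209513, 'cy': 200.03300590357463, 'position': array([0.50383975, 0.8721049 , 0.4009138 ]), 'rotation': array([[-0.99897686, -0.03613322,  0.02719601],
       [-0.0372171 ,  0.31519939, -0.94829543],
       [ 0.02569281, -0.94833735, -0.31622167]])}
wrist {'fovy': 65.70646984690485, 'cx': 319.52299045969903, 'cy': 201.10920547719414, 'mount': array([[-6.35139361e-04, -9.65079169e-01, -2.61957618e-01,
         6.56215753e-02],
       [ 9.99999540e-01, -8.01200348e-04,  5.27118462e-04,
         1.02360571e-03],
       [-7.18591583e-04, -2.61957163e-01,  9.65079234e-01,
        -1.23608093e-01],
       [ 0.00000000e+00,  0.00000000e+00,  0.00000000e+00,
         1.00000000e+00]])}
```

View pics/scene0.png

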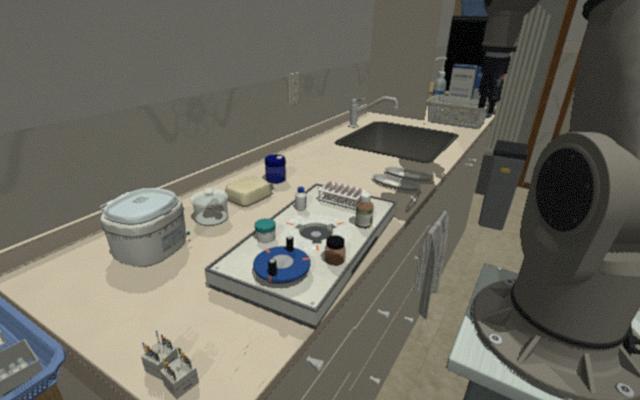

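View pics/side0.png

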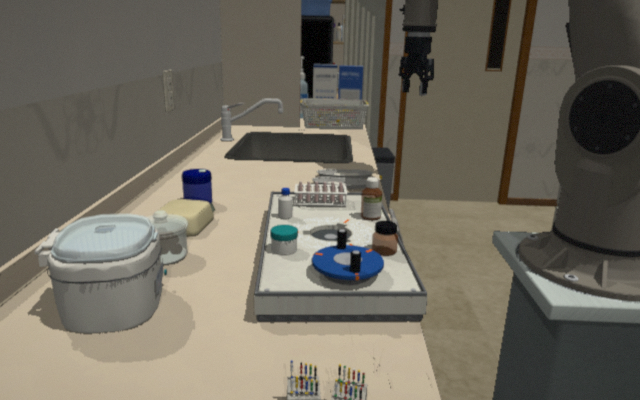

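The scene view shows the cover at about (282,264) with posts at (290,243) and (272,268), and the mouth near (316,232). The jar is at (335,250), the pot at (265,230), the amber bottle at (364,213) and the dropper at (300,199). In the side view the cover is at (348,262) and the mouth at (331,232).

```bash
cat > h.py <<'E'
from bench import telemetry, eyes
import numpy as np, cv2
def cam(n):
    c=eyes.get_calibration(n); f=200/np.tan(np.radians(c['fovy']/2)); return c,f
def ray(n,u,v,obs=None):
    c,f=cam(n); x,y=u-c['cx'],v-c['cy']
    if n!='wrist':
        d=np.array([x/f,y/f,1.]); return c['position'],c['rotation']@(d/np.linalg.norm(d))
    r=np.hypot(x,y)+1e-9; t=r/f; d=np.array([np.sin(t)*x/r,np.sin(t)*y/r,np.cos(t)])
    M=c['mount']; R=obs['tool_rot']
    return obs['tool_pos']+R@M[:3,3], R@(M[:3,:3]@d)
def onz(n,u,v,z,obs=None):
    p,d=ray(n,u,v,obs); return p+d*(z-p[2])/d[2]
def blobs(mask,amin=6):
    k,_,s,c=cv2.connectedComponentsWithStats(mask.astype(np.uint8))
    return [(c[i].round(1),s[i]) for i in range(1,k) if s[i][4]>=amin]
E
python3 - <<'E'
from h import *
P={'scene':dict(cover=(282,264,.073),pA=(290,238,.103),pB=(272,263,.103),mouth=(317,232,.046),jar=(335,240,.098),pot=(265,225,.086),amber=(365,197,.131),drop=(301,189,.108),c1=(210,270,.046),c2=(316,311,.046),c3=(398,201,.052)),
'side':dict(cover=(348,262,.073),pA=(342,230,.103),pB=(355,252,.103),mouth=(331,232,.046),jar=(385,228,.098),pot=(285,231,.086),amber=(372,179,.131),drop=(286,190,.108),c2=(262,292,.052),c1=(413,292,.052),c3=(268,193,.052))}
for n in P:
    for k,(u,v,z) in P[n].items(): print(n,k,onz(n,u,v,z).round(3))
E
```

```text
scene cover [0.474 0.18  0.073]
scene pA [0.488 0.134 0.103]
scene pB [0.466 0.22  0.103]
scene mouth [0.504 0.004 0.046]
scene jar [0.412 0.083 0.098]
scene pot [0.581 0.099 0.086]
scene amber [ 0.421 -0.069  0.131]
scene drop [ 0.595 -0.064  0.108]
scene c1 [0.604 0.245 0.046]
scene c2 [0.366 0.228 0.046]
scene c3 [ 0.4   -0.249  0.052]
side cover [0.478 0.184 0.073]
side pA [0.488 0.128 0.103]
side pB [0.469 0.212 0.103]
side mouth [ 0.506 -0.002  0.046]
side jar [0.415 0.099 0.098]
side pot [0.583 0.1   0.086]
side amber [ 0.428 -0.083  0.131]
side drop [ 0.598 -0.062  0.108]
side c2 [0.601 0.25  0.052]
side c1 [0.383 0.231 0.052]
side c3 [ 0.655 -0.212  0.052]
```

```bash
cat >> h.py <<'E'
from scipy.spatial.transform import Rotation as Ro
def rows(start,R0,pts,yaw_per,fing,n):
    """world waypoints per row -> tool shifts (frame before turn)"""
    R=R0.copy();p=np.array(start);out=[]
    for i in range(n):
        d=R.T@(pts[i]-p); out.append([0,0,yaw_per]+[round(float(x),4) for x in d]+[fing]); p=pts[i]
        R=R@Ro.from_rotvec([0,0,yaw_per],degrees=True).as_matrix()
    return out
E
python3 - <<'E'
from h import *
from scipy.interpolate import interp1d
o=telemetry.get_obs()
W=np.array([o['tool_pos'],[.50,-.2,.27],[.49,.14,.27]])
s=np.r_[0,np.cumsum(np.linalg.norm(np.diff(W,axis=0),axis=1))]
pts=interp1d(s,W,axis=0)(np.linspace(0,s[-1],25))[1:]
for r in rows(o['tool_pos'],o['tool_rot'],pts,-7.06,.03,24):print(str(r)+',')
E
```

```text
[0, 0, -7.06, 0.0267, -0.0205, -0.0014, 0.03],
[0, 0, -7.06, 0.029, -0.017, -0.0014, 0.03],
[0, 0, -7.06, 0.0309, -0.0133, -0.0014, 0.03],
[0, 0, -7.06, 0.0323, -0.0094, -0.0014, 0.03],
[0, 0, -7.06, 0.0332, -0.0054, -0.0014, 0.03],
[0, 0, -7.06, 0.0336, -0.0013, -0.0014, 0.03],
[0, 0, -7.06, 0.0335, 0.0029, -0.0014, 0.03],
[0, 0, -7.06, 0.0329, 0.007, -0.0014, 0.03],
[0, 0, -7.06, 0.0318, 0.011, -0.0014, 0.03],
[0, 0, -7.06, 0.0302, 0.0148, -0.0014, 0.03],
[0, 0, -7.06, 0.0282, 0.0184, -0.0014, 0.03],
[0, 0, -7.06, 0.0257, 0.0217, -0.0014, 0.03],
[0, 0, -7.06, 0.0228, 0.0247, -0.0014, 0.03],
[0, 0, -7.06, 0.0207, 0.026, -0.0013, 0.03],
[0, 0, -7.06, 0.0286, 0.0177, 0.0, 0.03],
[0, 0, -7.06, 0.0262, 0.0211, 0.0, 0.03],
[0, 0, -7.06, 0.0234, 0.0242, 0.0, 0.03],
[0, 0, -7.06, 0.0203, 0.0269, 0.0, 0.03],
[0, 0, -7.06, 0.0168, 0.0292, 0.0, 0.03],
[0, 0, -7.06, 0.0131, 0.031, 0.0, 0.03],
[0, 0, -7.06, 0.0092, 0.0324, 0.0, 0.03],
[0, 0, -7.06, 0.0052, 0.0333, 0.0, 0.03],
[0, 0, -7.06, 0.001, 0.0337, 0.0, 0.03],
[0, 0, -7.06, -0.0031, 0.0335, 0.0, 0.03],
```

>>> play_rows:
  moves:
    - [0, 0, -7.06, 0.027, -0.02, -0.001, 0.03]
    - [0, 0, -7.06, 0.029, -0.017, -0.001, 0.03]
    - [0, 0, -7.06, 0.031, -0.013, -0.001, 0.03]
    - [0, 0, -7.06, 0.032, -0.009, -0.001, 0.03]
    - [0, 0, -7.06, 0.033, -0.005, -0.001, 0.03]
    - [0, 0, -7.06, 0.034, -0.001, -0.002, 0.03]
    - [0, 0, -7.06, 0.033, 0.003, -0.002, 0.03]
    - [0, 0, -7.06, 0.033, 0.007, -0.002, 0.03]
    - [0, 0, -7.06, 0.032, 0.011, -0.002, 0.03]
    - [0, 0, -7.06, 0.03, 0.015, -0.002, 0.03]
  squeeze: 25

```text
clock: 0.98
tool_pos: [0.4408, -0.3164, 0.2654]
tool_rot: [[-0.097, 0.995, -0.0], [0.995, 0.097, -0.0], [-0.0, -0.0, -1.0]]
ft_force: [0.5, 0.0, 1.0]
gripper_width: 0.0302
```

>>> play_rows:
  moves:
    - [0, 0, -7.06, 0.028, 0.018, -0.001, 0.03]
    - [0, 0, -7.06, 0.026, 0.022, -0.001, 0.03]
    - [0, 0, -7.06, 0.023, 0.025, -0.001, 0.03]
    - [0, 0, -7.06, 0.021, 0.026, -0.001, 0.03]
    - [0, 0, -7.06, 0.029, 0.018, 0, 0.03]
    - [0, 0, -7.06, 0.026, 0.021, 0, 0.03]
    - [0, 0, -7.06, 0.023, 0.024, 0, 0.03]
    - [0, 0, -7.06, 0.02, 0.027, 0, 0.03]
    - [0, 0, -7.06, 0.017, 0.029, 0, 0.03]
    - [0, 0, -7.06, 0.013, 0.031, 0, 0.03]

```text
clock: 1.82
tool_pos: [0.4957, 0.0049, 0.2694]
tool_rot: [[-0.971, 0.239, 0.0], [0.239, 0.971, -0.0], [-0.0, -0.0, -1.0]]
ft_force: [0.8, 0.1, -0.2]
gripper_width: 0.0297
```

>>> play_rows:
  moves:
    - [0, 0, -7.06, 0.009, 0.032, 0, 0.03]
    - [0, 0, -7.06, 0.005, 0.033, 0, 0.03]
    - [0, 0, -7.06, 0.001, 0.034, 0, 0.03]
    - [0, 0, -7.06, -0.003, 0.034, 0, 0.03]
    - [0, 0, 0, 0, 0, 0, 0.03]
    - [0, 0, 0, 0, 0, 0, 0.03]

```text
clock: 2.32
tool_pos: [0.4919, 0.14, 0.2692]
tool_rot: [[-0.969, -0.247, -0.0], [-0.247, 0.969, 0.001], [0.0, 0.001, -1.0]]
ft_force: [0.9, -0.6, 0.0]
gripper_width: 0.0299
```

```bash
python3 - <<'E'
from h import *
o=telemetry.get_obs(); im=eyes.capture('wrist'); np.save('w1.npy',im); import pickle; pickle.dump(o,open('o1.pkl','wb'))
cv2.imwrite('pics/w1.png',im[:,:,::-1]); print(o['clock'],o['joint_pos'].round(1),o['tool_pos'],o['tool_rot'].round(4),o['gripper_width'],o['ft_force'])
E
```

```text
2.3167 [ 17.7  12.7 -46.2 109.3  10.2  62.3  71.7] [0.49185893 0.14004663 0.26922784] [[-9.691e-01 -2.466e-01 -4.000e-04]
 [-2.466e-01  9.691e-01  7.000e-04]
 [ 2.000e-04  7.000e-04 -1.000e+00]] 0.029907694705089728 [ 0.92126255 -0.5617828   0.02436336]
```

View pics/w1.png

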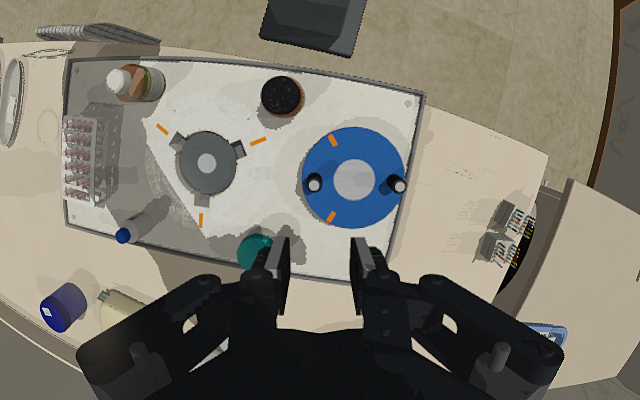

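The wrist view shows the mouth at (207,163), the deck's orange lines at (163,129), (258,141) and (201,220), and the cover at (354,178). The posts are at (315,184) and (399,184), and the cover's orange marks at (333,140), (331,217) and near the right post. The jar lid is at (281,96), the pot is partly hidden at (255,250), amber is at (120,80) and the dropper at (124,236).

```bash
cat > m.py <<'E'
from h import *
import pickle
def orange(im):
    h=cv2.cvtColor(im,cv2.COLOR_RGB2HSV); return (h[...,0]>8)&(h[...,0]<22)&(h[...,1]>150)&(h[...,2]>130)
def cmask(im,lo,hi):
    return cv2.inRange(cv2.cvtColor(im,cv2.COLOR_RGB2HSV),lo,hi)>0
E
python3 - <<'E'
from m import *
o=pickle.load(open('o1.pkl','rb')); im=np.load('w1.npy')
w=lambda c,z:onz('wrist',c[0],c[1],z,o)[:2].round(4)
for c,s in blobs(orange(im),8):
    print('orange',c,s[4],'deck',w(c,.046),'flange',w(c,.073))
def circ(name,mask,z):
    bs=sorted(blobs(mask,60),key=lambda b:-b[1][4])[:2]
    for c,s in bs:
        k,l=cv2.connectedComponents(mask.astype(np.uint8)); 
        ys,xs=np.where(l==l[mask][0]) if 0 else np.where(mask&(np.hypot(*(np.indices(mask.shape)-np.array([c[1],c[0]])[:,None,None]))<max(s[2],s[3])))
        hull=cv2.convexHull(np.c_[xs,ys].astype(np.int32))[:,0]
        P=np.array([w(q,z) for q in hull]); (x,y),r=cv2.minEnclosingCircle(P.astype(np.float32)); print(name,c,s[4],'mec',round(x,4),round(y,4),'r',round(r,4))
circ('flange',cmask(im,(100,150,80),(118,255,255)),.073)
circ('teal',cmask(im,(80,120,50),(98,255,200)),.086)
v=cv2.cvtColor(im,cv2.COLOR_RGB2HSV)[...,2]
m=np.zeros(v.shape,bool); m[70:125,250:310]=v[70:125,250:310]<50; circ('jar',m,.098)
m=np.zeros(v.shape,bool); m[165:200,300:330]=v[165:200,300:330]<60; circ('postL',m,.103)
m=np.zeros(v.shape,bool); m[165:200,385:415]=v[165:200,385:415]<60; circ('postR',m,.103)
m=np.zeros(v.shape,bool); m[145:183,185:229]=v[145:183,185:229]>195; 
# bright central disc of the follower
circ('foll',m,.038)
cv2.imwrite('pics/c1.png',cv2.resize(im[100:270,150:420,::-1],None,fx=2.9,fy=2.9,interpolation=2))
E
```

```text
orange [161.9 128.9] 43 deck [ 0.4779 -0.0621] flange [ 0.474  -0.0477]
orange [332.2 140. ] 46 deck [0.4468 0.1419] flange [0.4454 0.1404]
orange [257.6 141. ] 55 deck [0.4678 0.0604] flange [0.4647 0.0653]
orange [200.2 219.9] 48 deck [0.5788 0.0076] flange [0.567  0.0166]
orange [330.6 216.4] 40 deck [0.5336 0.1628] flange [0.5254 0.1597]
flange [352.9 176.5] 5970 mec 0.4794 0.1729 r 0.0553
flange [ 51.1 322.2] 128 mec 0.8477 -0.2803 r 0.0331
teal [251.5 249.1] 700 mec 0.5835 0.0906 r 0.0247
jar [280.3  95.1] 1172 mec 0.4069 0.085 r 0.0268
postL [313.6 180.5] 146 mec 0.4807 0.1325 r 0.0057
postR [393.4 181.5] 165 mec 0.4659 0.2154 r 0.0166
```

View pics/c1.png

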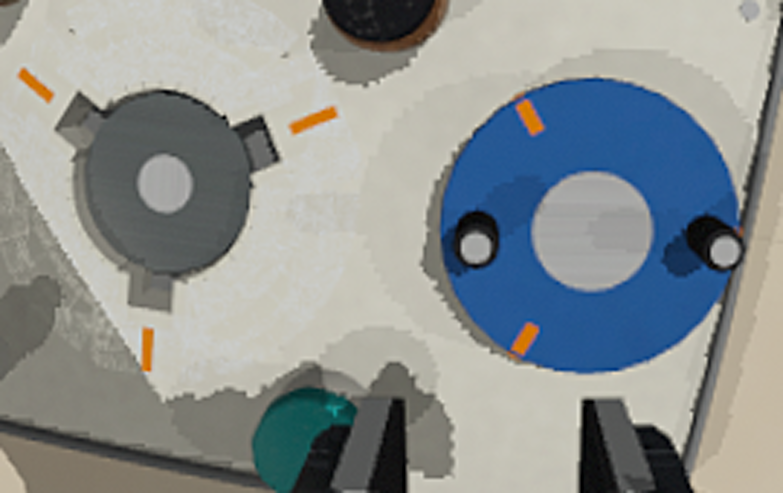

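```bash
python3 - <<'E'
from m import *
from bench import robot
o=pickle.load(open('o1.pkl','rb'))
a=onz('wrist',314.1,184.5,.103,o);b=onz('wrist',400,186.2,.103,o);print(a,b,(a+b)/2,np.linalg.norm(a-b),np.degrees(np.arctan2(*(b-a)[[1,0]])))
print(robot.tip_extent)
E
```

```text
[0.48916187 0.13273087 0.103     ] [0.4697773  0.21450185 0.103     ] [0.47946958 0.17361636 0.103     ] 0.08403721694668786 103.33631475190315
0.019
```

>>> play_rows:
  moves:
    - [0, 0, 0, 0.002, 0.0175, 0.02, 0.032]
    - [0, 0, 0, 0.002, 0.0175, 0.03, 0.032]
    - [0, 0, 0, 0, 0, 0.03, 0.032]
    - [0, 0, 0, 0, 0, 0.02, 0.032]
    - [0, 0, 0, 0, 0, 0, 0.032]
    - [0, 0, 0, 0, 0, 0, 0.032]

```text
clock: 2.87
tool_pos: [0.4798, 0.1701, 0.1691]
tool_rot: [[-0.97, -0.241, -0.002], [-0.241, 0.97, -0.001], [0.002, -0.0, -1.0]]
ft_force: [0.2, -0.2, 0.2]
gripper_width: 0.0319
```

```bash
python3 - <<'E'
from m import *
from bench import robot
o=telemetry.get_obs(); im=eyes.capture('wrist'); np.save('w2.npy',im); pickle.dump(o,open('o2.pkl','wb'))
print(o['clock'],o['tool_pos'],o['ft_force'],robot.tip_extent)
for c,s in blobs(orange(im),8): print('orange',c,s[4],'deck',onz('wrist',*c,.046,o)[:2].round(4),'flange',onz('wrist',*c,.073,o)[:2].round(4))
cv2.imwrite('pics/w2.png',im[:,:,::-1])
E
```

```text
2.8667 [0.47981806 0.17014056 0.16907938] [ 0.19594673 -0.22415116  0.24813894] 0.019
orange [ 90.2 144.1] 59 deck [ 0.4783 -0.0618] flange [ 0.4715 -0.0383]
orange [293.  156.1] 103 deck [0.4492 0.1393] flange [0.4455 0.1408]
orange [198.6 157.4] 104 deck [0.4678 0.0608] flange [0.4622 0.0709]
orange [395.2 210.6] 12 deck [0.4729 0.2333] flange [0.4667 0.2245]
orange [139.6 256.8] 60 deck [0.5797 0.0081] flange [0.5618 0.0239]
orange [294.8 261.3] 71 deck [0.5391 0.1609] flange [0.5256 0.1601]
```

View pics/w2.png

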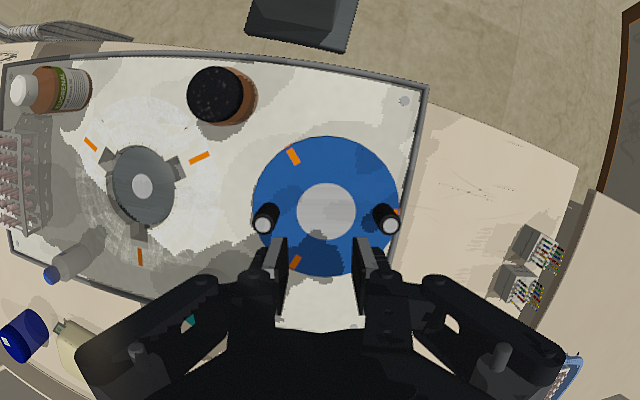

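The closer view agrees: posts at (264,225) and (390,225), jar lid at (215,95), mouth at (142,185). I'm correcting y by 3 mm and going down.

>>> play_rows:
  moves:
    - [0, 0, 0, 0, 0.0035, 0.02, 0.032]
    - [0, 0, 0, 0, 0, 0.025, 0.032]
    - [0, 0, 0, 0, 0, 0.015, 0.032]
    - [0, 0, 0, 0, 0, 0.005, 0.032]
    - [0, 0, 0, 0, 0, 0, 0.032]
    - [0, 0, 0, 0, 0, 0, 0.032]

```text
clock: 3.42
tool_pos: [0.48, 0.1747, 0.1058]
tool_rot: [[-0.97, -0.242, 0.002], [-0.242, 0.97, 0.0], [-0.002, 0.0, -1.0]]
ft_force: [-0.3, -0.9, 0.8]
gripper_width: 0.0319
```

```bash
python3 - <<'E'
from m import *
o=pickle.load(open('o2.pkl','rb'))
print('jar',onz('wrist',215,95,.098,o),'posts',onz('wrist',264,225,.103,o),onz('wrist',390,225,.103,o))
print(telemetry.get_obs()['ft_force'])
E
```

```text
jar [0.41438296 0.08337475 0.098     ] posts [0.48998439 0.13376957 0.103     ] [0.4700835  0.21439152 0.103     ]
[-0.32056246 -0.85668112  0.79230519]
```

>>> play_rows:
  moves:
    - [0, 0, 0, 0, -0.001, 0.004, 0.032]
    - [0, 0, 0, 0, 0, 0.004, 0.032]
    - [0, 0, 0, 0, 0, 0, 0.032]
    - [0, 0, 0, 0, 0, 0, 0.032]

```text
clock: 3.75
tool_pos: [0.4794, 0.1735, 0.0965]
tool_rot: [[-0.97, -0.243, 0.0], [-0.243, 0.97, -0.0], [-0.0, -0.0, -1.0]]
ft_force: [-0.1, 0.6, -0.4]
gripper_width: 0.0321
```

>>> play_rows:
  moves:
    - [0, 0, 0, 0, 0, 0.002, 0.032]
    - [0, 0, 0, 0, 0, 0, 0.032]
    - [0, 0, 0, 0, 0, 0, 0.032]

```text
clock: 4.0
tool_pos: [0.4793, 0.1736, 0.0943]
tool_rot: [[-0.97, -0.243, -0.0], [-0.243, 0.97, 0.0], [0.0, 0.0, -1.0]]
ft_force: [0.2, 0.1, 0.1]
gripper_width: 0.0321
```

>>> play_rows:
  moves:
    - [0, 0, 0, 0, 0, 0, 0.036]
    - [0, 0, 0, 0, 0, 0, 0.038]
    - [0, 0, 0, 0, 0, 0, 0.04]
    - [0, 0, 0, 0, 0, 0, 0.042]
    - [0, 0, 0, 0, 0, 0, 0.042]
    - [0, 0, 0, 0, 0, 0, 0.042]
  squeeze: 20

```text
clock: 4.5
tool_pos: [0.4792, 0.1735, 0.0942]
tool_rot: [[-0.97, -0.243, -0.0], [-0.243, 0.97, -0.0], [0.0, 0.0, -1.0]]
ft_force: [0.9, 0.7, -3.5]
gripper_width: 0.0413
```

>>> play_rows:
  moves:
    - [0, 0, 0, 0, 0, 0.0008, 0.041]
    - [0, 0, 0, 0, 0, 0, 0.041]
    - [0, 0, 0, 0, 0, 0, 0.041]

```text
clock: 4.75
tool_pos: [0.4794, 0.1736, 0.0939]
tool_rot: [[-0.97, -0.243, 0.0], [-0.243, 0.97, -0.0], [-0.0, -0.0, -1.0]]
ft_force: [-3.4, -1.7, 8.9]
gripper_width: 0.0409
```

>>> play_rows:
  moves:
    - [0, 0, 0, 0, 0, -0.0002, 0.0403]
    - [0, 0, 0, 0, 0, 0, 0.0403]
    - [0, 0, 0, 0, 0, 0, 0.0403]

```text
clock: 5.0
tool_pos: [0.4795, 0.1736, 0.0938]
tool_rot: [[-0.97, -0.243, 0.0], [-0.243, 0.97, 0.0], [-0.0, 0.0, -1.0]]
ft_force: [-0.2, 0.8, 0.4]
gripper_width: 0.0406
```

>>> play_rows:
  moves:
    - [0, 0, 0, -0.0003, -0.005, 0, 0.0403]
    - [0, 0, 0, -0.0005, -0.01, 0, 0.0403]
    - [0, 0, 0, -0.0005, -0.01, 0, 0.0403]
    - [0, 0, 0, -0.0005, -0.01, 0, 0.0403]
    - [0, 0, 0, -0.0005, -0.01, 0, 0.0403]
    - [0, 0, 0, -0.0005, -0.01, 0, 0.0403]
    - [0, 0, 0, 0, -0.006, 0, 0.0403]
    - [0, 0, 0, 0, 0, 0, 0.0403]
    - [0, 0, 0, 0, 0, 0, 0.0403]

```text
clock: 5.75
tool_pos: [0.497, 0.1145, 0.0938]
tool_rot: [[-0.97, -0.242, 0.0], [-0.242, 0.97, -0.0], [0.0, -0.0, -1.0]]
ft_force: [1.0, -1.9, 0.0]
gripper_width: 0.0403
```

```bash
python3 - <<'E'
from m import *
o=telemetry.get_obs(); im=eyes.capture('wrist'); np.save('w3.npy',im); pickle.dump(o,open('o3.pkl','wb'))
print(o['clock'],o['tool_pos'],o['ft_force'],o['joint_pos'].round(0))
for c,s in blobs(orange(im),8): print('orange',c,s[4],'deck',onz('wrist',*c,.046,o)[:2].round(4),'flange',onz('wrist',*c,.073,o)[:2].round(4))
cv2.imwrite('pics/w3.png',im[:,:,::-1])
E
```

```text
5.75 [0.49700234 0.11446065 0.09375846] [ 1.04133466 -1.93962832  0.02617535] [ 13.  26. -40. 119.  24.  44.  62.]
orange [ 80.4 143.9] 128 deck [ 0.4781 -0.0618] flange [ 0.471  -0.0367]
orange [241.2 165. ] 212 deck [0.468  0.0599] flange [0.4625 0.0658]
orange [266.4 172.3] 239 deck [0.4688 0.0751] flange [0.4631 0.0786]
orange [419.5 245.5] 27 deck [0.4907 0.1758] flange [0.4816 0.1634]
orange [152.5 291.3] 41 deck [0.5727 0.0074] flange [0.5507 0.0216]
orange [279.6 316.7] 136 deck [0.5632 0.1017] flange [0.5426 0.101 ]
```

View pics/w3.png

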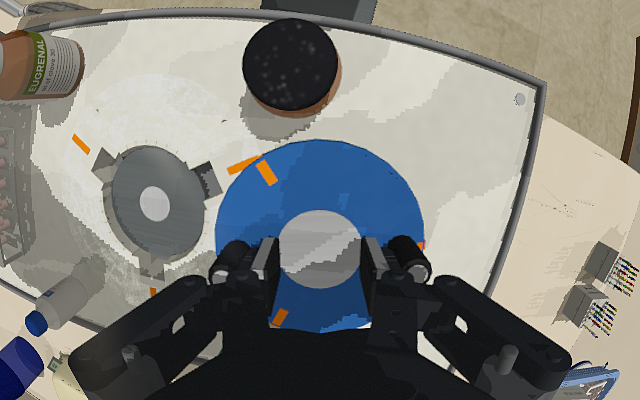

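The cover follows: its marks at (266,172), (420,246) and (280,317) give a centre within 1.5 mm of the TCP. The jar lid is at (291,65) and the pot is hidden by the hand. I'm checking the gap before going through it.

```bash
python3 - <<'E'
from m import *
o=pickle.load(open('o3.pkl','rb'))
print('jar',onz('wrist',291,65,.098,o)[:2])
for n in('scene','side'):
    im=eyes.capture(n)
    for nm,m,z in(('teal',cmask(im,(78,120,40),(98,255,220)),.080),):
        for c,s in sorted(blobs(m,40),key=lambda b:-b[1][4])[:2]: print(n,nm,c,s,onz(n,*c,z)[:2].round(4))
o=pickle.load(open('o1.pkl','rb')); im=np.load('w1.npy'); m=cmask(im,(80,120,50),(98,255,200))
ys,xs=np.where(m); print('pot-x edge', min(onz('wrist',x,y,.086,o)[0] for x,y in zip(xs,ys)))
E
```

```text
jar [0.41486972 0.08159672]
scene teal [264.9 225.5] [256 219  19  13 201] [0.5866 0.0925]
side teal [283.6 232.7] [271 225  26  16 347] [0.5864 0.0931]
pot-x edge 0.5592330479781963
```

>>> play_rows:
  moves:
    - [0, 0, 0, 0.001, -0.006, 0, 0.0403]
    - [0, 0, 0, 0.0017, -0.0086, 0, 0.0403]
    - [0, 0, 0, 0.0017, -0.0086, 0, 0.0403]
    - [0, 0, 0, 0.0016, -0.0088, 0, 0.0403]
    - [0, 0, 0, 0.0017, -0.008, 0, 0.0403]
    - [0, 0, 0, 0.0017, -0.008, 0, 0.0403]
    - [0, 0, 0, 0.0017, -0.008, 0, 0.0403]
    - [0, 0, 0, 0.0017, -0.007, 0, 0.0403]
    - [0, 0, 0, 0, 0, 0, 0.0403]

```text
clock: 6.65
tool_pos: [0.4996, 0.0487, 0.0935]
tool_rot: [[-0.971, -0.241, -0.001], [-0.241, 0.971, -0.001], [0.001, -0.001, -1.0]]
ft_force: [-0.2, -1.5, -0.8]
gripper_width: 0.0402
```

>>> play_rows:
  moves:
    - [0, 0, 0, 0.0003, -0.004, 0, 0.0403]
    - [0, 0, 0, 0.0006, -0.008, 0, 0.0403]
    - [0, 0, 0, 0.0006, -0.008, 0, 0.0403]
    - [0, 0, 0, 0.0006, -0.008, 0, 0.0403]
    - [0, 0, 0, 0.0006, -0.008, 0, 0.0403]
    - [0, 0, 0, 0.0006, -0.006, 0, 0.0403]
    - [0, 0, 0, 0.0006, -0.004, 0, 0.0403]
    - [0, 0, 0, 0, 0, 0, 0.0403]
    - [0, 0, 0, 0, 0, 0, 0.0403]

```text
clock: 7.4
tool_pos: [0.5071, 0.0047, 0.0937]
tool_rot: [[-0.97, -0.242, -0.0], [-0.242, 0.97, -0.0], [0.0, -0.0, -1.0]]
ft_force: [0.3, -3.2, -1.1]
gripper_width: 0.0403
```

```bash
python3 - <<'E'
from m import *
o=telemetry.get_obs(); im=eyes.capture('wrist'); np.save('w4.npy',im); pickle.dump(o,open('o4.pkl','wb'))
print(o['clock'],o['tool_pos'],o['ft_force'],o['gripper_width'])
for c,s in blobs(orange(im),8): print('orange',c,s[4],'deck',onz('wrist',*c,.046,o)[:2].round(4),'flange',onz('wrist',*c,.073,o)[:2].round(4))
cv2.imwrite('pics/w4.png',im[:,:,::-1])
E
```

```text
7.4 [0.50714103 0.00472871 0.09373913] [ 0.275041   -3.16269534 -1.0890283 ] 0.04034779060708888
orange [222.2 160.4] 250 deck [ 0.4781 -0.0616] flange [ 0.4725 -0.0538]
orange [276.4 156.9] 11 deck [ 0.469  -0.0309] flange [ 0.4649 -0.028 ]
orange [281.5 172.7] 213 deck [ 0.4771 -0.0262] flange [ 0.4718 -0.024 ]
orange [429.2 193.9] 229 deck [0.468  0.0608] flange [0.464  0.0493]
orange [418.1 260.8] 17 deck [0.511  0.0689] flange [0.5003 0.0561]
orange [274.1 316.6] 115 deck [ 0.5743 -0.0116] flange [ 0.5536 -0.0118]
```

View pics/w4.png

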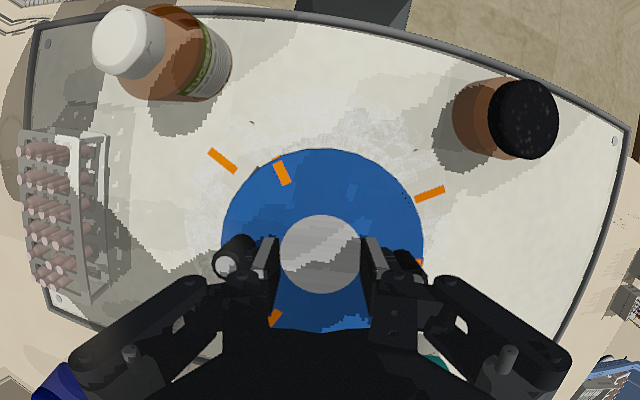

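The cover now sits over the mouth, with its marks at (281,173), (418,261) and (274,317). It has yawed about 8° clockwise in the loose hold. Jar lid is at (523,118). I'm checking that the jar and pot did not move.

```bash
python3 - <<'E'
from m import *
o=pickle.load(open('o4.pkl','rb'))
print('jar',onz('wrist',523,118,.098,o)[:2])
for n in('scene','side'):
    im=eyes.capture(n); np.save(n+'4.npy',im)
    for c,s in sorted(blobs(cmask(im,(78,120,40),(98,255,220)),40),key=lambda b:-b[1][4])[:1]: print(n,'teal',c,s,onz(n,*c,.08)[:2].round(4))
a=np.load('scene4.npy')[170:300,190:420]; b=np.load('side4.npy')[170:300,240:430]
cv2.imwrite('pics/c4.png',np.hstack([cv2.resize(x[:,:,::-1],(400,250),interpolation=2) for x in(a,b)]))
E
```

```text
jar [0.41546156 0.07369517]
scene teal [264.7 225.4] [256 219  18  13 202] [0.5873 0.0924]
side teal [283.7 232.3] [271 225  26  16 350] [0.5865 0.0913]
```

View pics/c4.png

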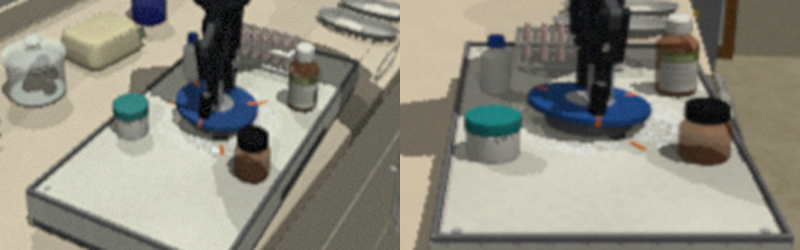

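>>> play_rows:
  moves:
    - [0, 0, 0, 0, 0, 0, 0.036]
    - [0, 0, 0, 0, 0, 0, 0.036]
    - [0, 0, 0, 0, 0, 0, 0.036]

```text
clock: 7.8
tool_pos: [0.5073, 0.0056, 0.0939]
tool_rot: [[-0.97, -0.243, 0.0], [-0.243, 0.97, 0.0], [-0.0, 0.0, -1.0]]
ft_force: [0.1, -0.3, 1.2]
gripper_width: 0.0361
```

```bash
cat > chk.py <<'E'
from m import *
o=telemetry.get_obs(); im=eyes.capture('wrist'); pickle.dump(o,open('o5.pkl','wb')); np.save('w5.npy',im)
print(o['clock'],o['tool_pos'].round(4),o['ft_force'].round(1),o['gripper_width'].round(4), 'j7',o['joint_pos'].round(0))
for c,s in blobs(orange(im),8): print('orange',c,s[4],'deck',onz('wrist',*c,.046,o)[:2].round(4),'fl73',onz('wrist',*c,.073,o)[:2].round(4),'fl65',onz('wrist',*c,.065,o)[:2].round(4))
m=cmask(im,(100,150,80),(118,255,255)); m[:,:150]=0
k,l,s,c=cv2.connectedComponentsWithStats(m.astype(np.uint8)); i=1+s[1:,4].argmax(); print('flange box',s[i])
E
python3 chk.py; python3 - <<'E'
from h import *
im0=cv2.imread('pics/side0.png')[:,:,::-1]; im1=np.load('side4.npy')
for im in(im0,im1):
    v=im.max(2); m=np.zeros(v.shape,bool); m[215:240,368:405]=v[215:240,368:405]<50
    print([ (c,s[4]) for c,s in blobs(m,30)])
E
```

```text
[(array([385.9, 227.6]), np.int32(244))]
[(array([385.9, 227.6]), np.int32(247))]Traceback (most recent call last):
  File "chk.py", line 3, in <module>
    print(o['clock'],o['tool_pos'].round(4),o['ft_force'].round(1),o['gripper_width'].round(4), 'j7',o['joint_pos'].round(0))
                                                                   ^^^^^^^^^^^^^^^^^^^^^^^^
AttributeError: 'float' object has no attribute 'round'
```

Neither the jar nor the pot has moved.

```bash
sed -i "s/o\['gripper_width'\].round(4)/o['gripper_width']/" chk.py; python3 chk.py
```

```text
7.85 [0.5073 0.0056 0.0939] [ 0.8 -0.6  1.3] 0.03620415785002142 j7 [ 25.  26. -39. 119.  24.  43.  75.]
orange [220.8 159.7] 252 deck [ 0.4781 -0.0616] fl73 [ 0.4726 -0.0537] fl65 [ 0.4742 -0.056 ]
orange [274.1 155.8] 15 deck [ 0.4689 -0.0314] fl73 [ 0.4649 -0.0283] fl65 [ 0.4661 -0.0292]
orange [279.7 171.4] 211 deck [ 0.4769 -0.0264] fl73 [ 0.4715 -0.0241] fl65 [ 0.4731 -0.0248]
orange [428.2 193.2] 230 deck [0.4678 0.061 ] fl73 [0.4639 0.0496] fl65 [0.4651 0.053 ]
orange [415.4 261.1] 23 deck [0.5117 0.0682] fl73 [0.5009 0.0557] fl65 [0.5041 0.0594]
flange box [  220   148   201   114 12887]
```

```bash
cat >> chk.py <<'E'
R=o['tool_rot']; yy,xx=np.where(l==i); h=cv2.convexHull(np.c_[xx,yy].astype(np.int32))[:,0]; h=h[h[:,1]<250]
from scipy.optimize import least_squares
for z in(.073,.065):
    P=np.array([onz('wrist',*q,z,o)[:2] for q in h+.0]); 
    r=least_squares(lambda q:np.hypot(*(P-q[:2]).T)-q[2],[.508,.002,.056],loss='soft_l1',f_scale=.001).x; print('circle z',z,r.round(4))
E
python3 chk.py | tail -2
```

```text
circle z 0.073 [0.5065 0.0042 0.0521]
circle z 0.065 [0.5101 0.005  0.055 ]
```

The flange outline has shrunk from 209 to 201 px and fits radius 55 mm only at z ≈ 0.065. So the cover has dropped 8 mm into the mouth, untouched by rotation apart from the slip. I'm aligning the tool over it and lowering.

>>> play_rows:
  moves:
    - [0, 0, 3.5, 0, -0.002, 0.002, 0.036]
    - [0, 0, 3.5, 0, -0.0017, 0.002, 0.036]
    - [0, 0, 0, 0, 0, 0.002, 0.036]
    - [0, 0, 0, 0, 0, 0, 0.036]
    - [0, 0, 0, 0, 0, 0, 0.036]

```text
clock: 8.37
tool_pos: [0.5082, 0.0019, 0.0879]
tool_rot: [[-0.992, -0.126, 0.0], [-0.126, 0.992, 0.0], [-0.0, -0.0, -1.0]]
ft_force: [0.4, -1.2, 3.7]
gripper_width: 0.0361
```

>>> play_rows:
  moves:
    - [0, 0, 0, 0, 0, 0.0015, 0.038]
    - [0, 0, 0, 0, 0, 0, 0.0395]
    - [0, 0, 0, 0, 0, 0, 0.0395]
    - [0, 0, 0, 0, 0, 0, 0.0395]

```text
clock: 8.7
tool_pos: [0.508, 0.0023, 0.0866]
tool_rot: [[-0.992, -0.125, 0.0], [-0.125, 0.992, 0.0], [-0.0, 0.0, -1.0]]
ft_force: [-3.1, 1.8, 11.0]
gripper_width: 0.0393
```

```bash
python3 chk.py; python3 -c "
import numpy as np,cv2;cv2.imwrite('pics/w5.png',np.load('w5.npy')[:,:,::-1])"
```

```text
8.7 [0.508  0.0023 0.0866] [-3.1  1.8 11. ] 0.039268971808044485 j7 [ 24.  26. -37. 119.  23.  42.  69.]
orange [266.1 163.1] 14 deck [ 0.4691 -0.0329] fl73 [ 0.4647 -0.0287] fl65 [ 0.466  -0.0299]
orange [215.1 173.7] 263 deck [ 0.4781 -0.0616] fl73 [ 0.4723 -0.0526] fl65 [ 0.474  -0.0553]
orange [273.8 178.3] 232 deck [ 0.477  -0.0279] fl73 [ 0.4713 -0.0245] fl65 [ 0.473  -0.0255]
orange [433.4 182.7] 251 deck [0.4679 0.061 ] fl73 [0.4637 0.0498] fl65 [0.4649 0.0531]
orange [426.1 255.4] 28 deck [0.5125 0.0669] fl73 [0.501  0.0547] fl65 [0.5044 0.0583]
orange [284.3 322.8] 92 deck [ 0.5716 -0.0144] fl73 [ 0.5503 -0.0132] fl65 [ 0.5566 -0.0135]
flange box [  222   148   209   110 13769]
circle z 0.073 [0.5063 0.0037 0.052 ]
circle z 0.065 [0.51   0.0043 0.055 ]
```

View pics/w5.png

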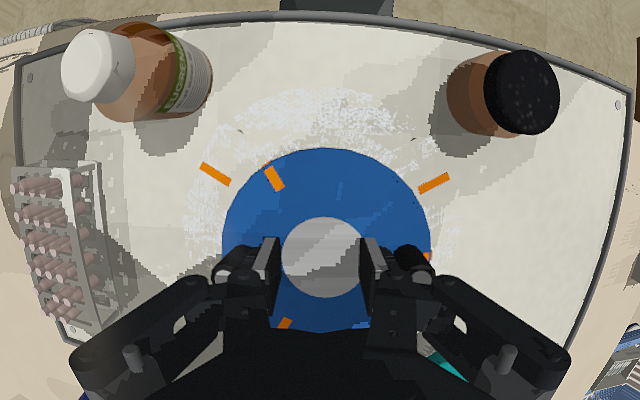

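The cover is in the mouth with marks at (274,178), (426,255) and (284,323), and the fingers are aligned between the posts. It still has about 28° to go counter-clockwise, so I'm turning gently.

>>> play_rows:
  moves:
    - [0, 0, -2, 0, 0, -0.0003, 0.0395]
    - [0, 0, -2.5, 0, 0, 0, 0.0395]
    - [0, 0, -2.5, 0, 0, 0, 0.0395]
    - [0, 0, -2.5, 0, 0, 0, 0.0395]
    - [0, 0, -2.5, 0, 0, 0, 0.0395]
    - [0, 0, -2.5, 0, 0, 0, 0.0395]
    - [0, 0, -2.5, 0, 0, 0, 0.0395]
    - [0, 0, 0, 0, 0, 0, 0.0395]
    - [0, 0, 0, 0, 0, 0, 0.0395]

```text
clock: 9.5
tool_pos: [0.5078, 0.0019, 0.0864]
tool_rot: [[-0.913, -0.407, -0.0], [-0.407, 0.913, 0.0], [0.0, 0.001, -1.0]]
ft_force: [0.2, 1.6, -1.3]
gripper_width: 0.0396
```

```bash
python3 chk.py
```

```text
9.5 [0.5078 0.0019 0.0864] [ 0.2  1.6 -1.3] 0.03956538591047842 j7 [ 27.  27. -41. 119.  26.  43.  83.]
orange [236.9 146.2] 292 deck [ 0.478  -0.0616] fl73 [ 0.473  -0.0558] fl65 [ 0.4745 -0.0575]
orange [277.1 154.2] 11 deck [ 0.4735 -0.0395] fl73 [ 0.4692 -0.0373] fl65 [ 0.4705 -0.038 ]
orange [283.1 170.4] 235 deck [ 0.4803 -0.0331] fl73 [ 0.4749 -0.032 ] fl65 [ 0.4765 -0.0323]
orange [440.5 217.3] 224 deck [0.468  0.0607] fl73 [0.4647 0.0464] fl65 [0.4657 0.0506]
orange [421.9 264.9] 23 deck [0.4994 0.0657] fl73 [0.4909 0.0505] fl65 [0.4934 0.055 ]
orange [426.7 265.7] 9 deck [0.4988 0.069 ] fl73 [0.4903 0.0533] fl65 [0.4928 0.058 ]
orange [273.8 316.6] 77 deck [ 0.571  -0.0038] fl73 [ 0.5506 -0.0075] fl65 [ 0.5567 -0.0064]
flange box [  219   146   209   118 13842]
circle z 0.073 [0.505  0.0011 0.0519]
circle z 0.065 [0.5084 0.0027 0.055 ]
```

>>> play_rows:
  moves:
    - [0, 0, 0, 0, 0, 0.0005, 0.0395]
    - [0, 0, -2, 0, 0, 0.0003, 0.0395]
    - [0, 0, -2, 0, 0, 0, 0.0395]
    - [0, 0, -2, 0, 0, 0, 0.0395]
    - [0, 0, -2, 0, 0, 0, 0.0395]
    - [0, 0, -2, 0, 0, 0, 0.0395]
    - [0, 0, -2, 0, 0, 0, 0.0395]
    - [0, 0, 0, 0, 0, 0, 0.0395]
    - [0, 0, 0, 0, 0, 0, 0.0395]

```text
clock: 10.3
tool_pos: [0.5081, 0.0017, 0.0858]
tool_rot: [[-0.809, -0.587, 0.0], [-0.587, 0.809, 0.0], [-0.0, -0.0, -1.0]]
ft_force: [-0.2, 1.0, -0.8]
gripper_width: 0.0395
```

```bash
python3 chk.py
```

```text
10.3 [0.5081 0.0017 0.0858] [-0.2  1.  -0.8] 0.0395071268370225 j7 [ 29.  28. -44. 119.  28.  44.  93.]
orange [258.  130.5] 305 deck [ 0.4782 -0.0615] fl73 [ 0.4743 -0.0577] fl65 [ 0.4754 -0.0588]
orange [294.  147.3] 21 deck [ 0.4745 -0.0405] fl73 [ 0.4712 -0.0402] fl65 [ 0.4722 -0.0403]
orange [297.8 165. ] 245 deck [ 0.4811 -0.0334] fl73 [ 0.4767 -0.0342] fl65 [ 0.478 -0.034]
orange [439.9 241. ] 205 deck [0.468  0.0608] fl73 [0.4658 0.0445] fl65 [0.4665 0.0493]
flange box [  218   146   205   131 13473]
circle z 0.073 [ 0.5051 -0.0019  0.0508]
circle z 0.065 [5.081e-01 3.000e-04 5.380e-02]
```

The cover is only at about 110° while the tool is at 126°. The loose fingers are slipping past the posts, and the cover now rests with its keys on the rim (top ≈ 0.062). I'm re-seating the fingers and spreading them firmly.

>>> play_rows:
  moves:
    - [0, 0, 0, 0, 0, 0, 0.031]
    - [0, 0, 0, 0, 0, 0, 0.031]
    - [0, 0, 5, 0, 0, 0, 0.031]
    - [0, 0, 6, 0, 0, 0, 0.031]
    - [0, 0, 5, 0, 0, 0.001, 0.031]
    - [0, 0, 0, 0, 0, 0.001, 0.034]
    - [0, 0, 0, 0, 0, 0, 0.038]
    - [0, 0, 0, 0, 0, 0, 0.043]
    - [0, 0, 0, 0, 0, 0, 0.043]
    - [0, 0, 0, 0, 0, 0, 0.043]
  squeeze: 50

```text
clock: 11.18
tool_pos: [0.5077, 0.0018, 0.0835]
tool_rot: [[-0.939, -0.344, -0.001], [-0.344, 0.939, 0.0], [0.0, 0.0, -1.0]]
ft_force: [-0.5, 1.3, -5.0]
gripper_width: 0.0419
```

```bash
python3 chk.py
```

```text
11.1833 [0.5077 0.0018 0.0835] [-0.5  1.3 -5. ] 0.04188193775624789 j7 [ 26.  27. -40. 119.  26.  43.  80.]
orange [229.6 153. ] 295 deck [ 0.4781 -0.0617] fl73 [ 0.4727 -0.0551] fl65 [ 0.4743 -0.057 ]
orange [265.1 159.2] 17 deck [ 0.475  -0.0421] fl73 [ 0.4701 -0.0388] fl65 [ 0.4715 -0.0398]
orange [272.5 175.6] 247 deck [ 0.482  -0.0356] fl73 [ 0.476  -0.0333] fl65 [ 0.4778 -0.034 ]
orange [442. 211.] 240 deck [0.468  0.0608] fl73 [0.4643 0.0469] fl65 [0.4654 0.0511]
orange [419.5 257.6] 28 deck [0.4989 0.0607] fl73 [0.49   0.0468] fl65 [0.4926 0.0509]
orange [275.2 319.6] 126 deck [ 0.5703 -0.0069] fl73 [ 0.5495 -0.0094] fl65 [ 0.5557 -0.0087]
flange box [  216   146   208   116 14072]
circle z 0.073 [ 0.5046 -0.0006  0.0511]
circle z 0.065 [0.5081 0.0006 0.0542]
```

>>> play_rows:
  moves:
    - [0, 0, 0, 0, 0, 0.0008, 0.043]
    - [0, 0, -1.5, 0, 0, 0, 0.043]
    - [0, 0, -1.5, 0, 0, 0, 0.043]
    - [0, 0, -1.5, 0, 0, 0, 0.043]
    - [0, 0, -1.5, 0, 0, 0, 0.043]
    - [0, 0, -1.5, 0, 0, 0, 0.043]
    - [0, 0, -1.5, 0, 0, 0, 0.043]
    - [0, 0, 0, 0, 0, 0, 0.043]
    - [0, 0, 0, 0, 0, 0, 0.043]

```text
clock: 11.98
tool_pos: [0.508, 0.0017, 0.0829]
tool_rot: [[-0.874, -0.486, 0.0], [-0.486, 0.874, 0.0], [-0.0, 0.0, -1.0]]
ft_force: [-2.4, -0.4, 0.3]
gripper_width: 0.0418
```

```bash
python3 chk.py
```

```text
11.9833 [0.508  0.0017 0.0829] [-2.4 -0.4  0.3] 0.041839878399734035 j7 [ 27.  28. -42. 119.  27.  43.  87.]
orange [244.  139.2] 314 deck [ 0.4781 -0.0617] fl73 [ 0.4734 -0.0566] fl65 [ 0.4748 -0.0581]
orange [264.1 159.5] 17 deck [ 0.4826 -0.0471] fl73 [ 0.4772 -0.0445] fl65 [ 0.4788 -0.0453]
orange [272.5 175.6] 246 deck [ 0.4881 -0.0392] fl73 [ 0.4818 -0.0379] fl65 [ 0.4836 -0.0383]
orange [443.2 229.1] 225 deck [0.468  0.0608] fl73 [0.465  0.0453] fl65 [0.4659 0.0499]
orange [419.6 257.6] 30 deck [0.4898 0.0582] fl73 [0.4832 0.0431] fl65 [0.4851 0.0476]
orange [424.2 257.5] 8 deck [0.4884 0.0608] fl73 [0.482  0.0453] fl65 [0.4839 0.0499]
orange [275.1 319.6] 128 deck [0.5707 0.0027] fl73 [ 0.5504 -0.0031] fl65 [ 0.5564 -0.0014]
flange box [  215   146   210   116 14006]
circle z 0.073 [ 0.505  -0.0012  0.051 ]
circle z 0.065 [0.5083 0.0006 0.0541]
```

>>> play_rows:
  moves:
    - [0, 0, -1, 0, 0, 0.0004, 0.043]
    - [0, 0, -1, 0, 0, 0, 0.043]
    - [0, 0, -1, 0, 0, 0, 0.043]
    - [0, 0, -1, 0, 0, 0, 0.043]
    - [0, 0, -1, 0, 0, 0.0002, 0.043]
    - [0, 0, 0, 0, 0, 0, 0.043]
    - [0, 0, 0, 0, 0, 0, 0.043]

```text
clock: 12.62
tool_pos: [0.5082, 0.0019, 0.0824]
tool_rot: [[-0.828, -0.56, 0.001], [-0.56, 0.828, 0.0], [-0.001, -0.0, -1.0]]
ft_force: [0.3, 0.0, 3.4]
gripper_width: 0.0421
```

>>> play_rows:
  moves:
    - [0, 0, -0.7, 0, 0, 0.0003, 0.043]
    - [0, 0, -0.7, 0, 0, 0, 0.043]
    - [0, 0, -0.6, 0, 0, 0.0003, 0.043]
    - [0, 0, 0, 0, 0, 0, 0.043]
    - [0, 0, 0, 0, 0, 0, 0.043]

```text
clock: 13.03
tool_pos: [0.5081, 0.0018, 0.0818]
tool_rot: [[-0.808, -0.589, 0.0], [-0.589, 0.808, 0.0], [-0.0, -0.0, -1.0]]
ft_force: [1.2, 0.5, 2.0]
gripper_width: 0.0424
```

>>> play_rows:
  moves:
    - [0, 0, 0, 0, 0, 0.001, 0.043]
    - [0, 0, 0, 0, 0, 0, 0.043]
    - [0, 0, 0, 0, 0, 0, 0.043]

```text
clock: 13.28
tool_pos: [0.508, 0.0017, 0.0807]
tool_rot: [[-0.808, -0.589, 0.0], [-0.589, 0.808, 0.0], [-0.0, 0.0, -1.0]]
ft_force: [2.3, 0.2, -0.4]
gripper_width: 0.0421
```

```bash
python3 chk.py
```

```text
13.2833 [0.508  0.0017 0.0807] [ 2.3  0.2 -0.4] 0.0420700292604863 j7 [ 28.  28. -44. 119.  28.  43.  93.]
orange [256.1 130.5] 332 deck [ 0.4781 -0.0617] fl73 [ 0.4741 -0.0577] fl65 [ 0.4752 -0.0589]
orange [264.8 159.4] 17 deck [ 0.4879 -0.0494] fl73 [ 0.4822 -0.0475] fl65 [ 0.4839 -0.048 ]
orange [272.4 175.6] 247 deck [ 0.4926 -0.0413] fl73 [ 0.4861 -0.0408] fl65 [ 0.488  -0.0409]
orange [442.6 244.3] 227 deck [0.4681 0.0606] fl73 [0.4658 0.0437] fl65 [0.4664 0.0487]
orange [419.5 257.7] 30 deck [0.4826 0.0543] fl73 [0.4778 0.0385] fl65 [0.4793 0.0432]
orange [424.4 257.5] 8 deck [0.4808 0.0568] fl73 [0.4763 0.0406] fl65 [0.4777 0.0454]
orange [275.2 319.7] 129 deck [0.5683 0.0097] fl73 [0.5489 0.0015] fl65 [0.5547 0.004 ]
flange box [  216   146   208   116 13664]
circle z 0.073 [ 0.5042 -0.0023  0.0499]
circle z 0.065 [ 5.072e-01 -1.000e-04  5.300e-02]
```

The cover moves rigidly with the hand and is sinking past the rim depth, so the keys are in the notches. I'm pressing it home.

>>> play_rows:
  moves:
    - [0, 0, 0, 0, 0, 0.001, 0.043]
    - [0, 0, 0, 0, 0, 0.001, 0.043]
    - [0, 0, 0, 0, 0, 0.001, 0.043]
    - [0, 0, 0, 0, 0, 0, 0.043]
    - [0, 0, 0, 0, 0, 0, 0.043]

```text
clock: 13.75
tool_pos: [0.508, 0.0017, 0.0776]
tool_rot: [[-0.808, -0.589, -0.0], [-0.589, 0.808, 0.0], [-0.0, 0.0, -1.0]]
ft_force: [2.5, 0.2, -1.2]
gripper_width: 0.0424
```

>>> play_rows:
  moves:
    - [0, 0, 0, 0, 0, 0.001, 0.043]
    - [0, 0, 0, 0, 0, 0.001, 0.043]
    - [0, 0, 0, 0, 0, 0, 0.043]
    - [0, 0, 0, 0, 0, 0, 0.043]

```text
clock: 14.08
tool_pos: [0.5079, 0.0017, 0.0756]
tool_rot: [[-0.808, -0.589, -0.0], [-0.589, 0.808, 0.0], [0.0, 0.0, -1.0]]
ft_force: [4.3, 0.9, 0.4]
gripper_width: 0.0418
```

```bash
python3 chk.py
```

```text
14.0833 [0.5079 0.0017 0.0756] [4.3 0.9 0.4] 0.04184826360336793 j7 [ 28.  29. -43. 119.  29.  43.  93.]
orange [254.2 131.1] 343 deck [ 0.478  -0.0616] fl73 [ 0.4738 -0.0575] fl65 [ 0.4751 -0.0587]
orange [264.6 159.6] 18 deck [ 0.4868 -0.0491] fl73 [ 0.4811 -0.0472] fl65 [ 0.4828 -0.0478]
orange [272.5 175.8] 245 deck [ 0.4913 -0.0411] fl73 [ 0.4848 -0.0406] fl65 [ 0.4868 -0.0408]
orange [445.7 248.1] 222 deck [0.4681 0.0608] fl73 [0.4657 0.0433] fl65 [0.4664 0.0485]
orange [419.5 257.7] 30 deck [0.4816 0.0513] fl73 [0.4768 0.0355] fl65 [0.4782 0.0402]
orange [424.4 257.5] 8 deck [0.4798 0.0537] fl73 [0.4754 0.0375] fl65 [0.4767 0.0423]
orange [275.1 319.9] 128 deck [0.5648 0.0082] fl73 [0.5453 0.    ] fl65 [0.5511 0.0024]
flange box [  216   146   208   116 13630]
circle z 0.073 [ 0.5019 -0.0038  0.0477]
circle z 0.065 [ 0.5049 -0.0016  0.0508]
```

>>> play_rows:
  moves:
    - [0, 0, 0, 0, 0, 0.001, 0.043]
    - [0, 0, 0, 0, 0, 0, 0.043]
    - [0, 0, 0, 0, 0, 0, 0.043]

```text
clock: 14.38
tool_pos: [0.5079, 0.0017, 0.0747]
tool_rot: [[-0.808, -0.589, -0.0], [-0.589, 0.808, 0.0], [-0.0, 0.0, -1.0]]
ft_force: [3.6, 0.1, 1.7]
gripper_width: 0.0419
```

>>> play_rows:
  moves:
    - [0, 0, 0, 0, 0, 0.0007, 0.043]
    - [0, 0, 0, 0, 0, 0, 0.043]
    - [0, 0, 0, 0, 0, 0, 0.043]

```text
clock: 14.63
tool_pos: [0.508, 0.0017, 0.074]
tool_rot: [[-0.808, -0.589, 0.0], [-0.589, 0.808, 0.0], [-0.0, 0.0, -1.0]]
ft_force: [3.6, 1.0, 1.5]
gripper_width: 0.0423
```

>>> play_rows:
  moves:
    - [0, 0, 0, 0, 0, 0.0007, 0.043]
    - [0, 0, 0, 0, 0, 0, 0.043]
    - [0, 0, 0, 0, 0, 0, 0.043]

```text
clock: 14.88
tool_pos: [0.508, 0.0017, 0.0733]
tool_rot: [[-0.808, -0.589, 0.0], [-0.589, 0.808, 0.0], [-0.0, 0.0, -1.0]]
ft_force: [4.2, 0.7, 1.8]
gripper_width: 0.0421
```

>>> play_rows:
  moves:
    - [0, 0, 0, 0, 0, 0.0007, 0.043]
    - [0, 0, 0, 0, 0, 0, 0.043]
    - [0, 0, 0, 0, 0, 0, 0.043]

```text
clock: 15.13
tool_pos: [0.5081, 0.0018, 0.0731]
tool_rot: [[-0.808, -0.589, 0.0], [-0.589, 0.808, -0.0], [-0.0, -0.0, -1.0]]
ft_force: [-1.0, -0.1, 14.1]
gripper_width: 0.0422
```

```bash
python3 chk.py; python3 - <<'E'
from h import *
a=eyes.capture('scene')[170:300,190:420]; b=eyes.capture('side')[170:300,240:430]
cv2.imwrite('pics/c6.png',np.hstack([cv2.resize(x[:,:,::-1],(400,250),interpolation=2) for x in(a,b)]))
E
```

```text
15.1333 [0.5081 0.0018 0.0731] [-1.  -0.1 14.1] 0.04220837454978874 j7 [ 28.  29. -43. 119.  29.  43.  92.]
orange [253.1 131. ] 365 deck [ 0.4781 -0.0617] fl73 [ 0.4739 -0.0575] fl65 [ 0.4751 -0.0587]
orange [264.9 159.2] 16 deck [ 0.4862 -0.0488] fl73 [ 0.4806 -0.0469] fl65 [ 0.4822 -0.0475]
orange [272.4 175.6] 249 deck [ 0.4909 -0.0411] fl73 [ 0.4844 -0.0406] fl65 [ 0.4863 -0.0407]
orange [447.9 249.6] 238 deck [0.468 0.061] fl73 [0.4656 0.0432] fl65 [0.4663 0.0485]
orange [419.8 257.6] 30 deck [0.4812 0.05  ] fl73 [0.4764 0.0342] fl65 [0.4778 0.0389]
orange [424.4 257.4] 9 deck [0.4796 0.0522] fl73 [0.4751 0.036 ] fl65 [0.4764 0.0408]
orange [275.3 319.7] 130 deck [0.5629 0.0075] fl73 [ 0.5435 -0.0007] fl65 [0.5493 0.0018]
flange box [  216   146   209   115 13668]
circle z 0.073 [ 0.5014 -0.0042  0.0471]
circle z 0.065 [ 0.5044 -0.002   0.0501]
```

View pics/c6.png

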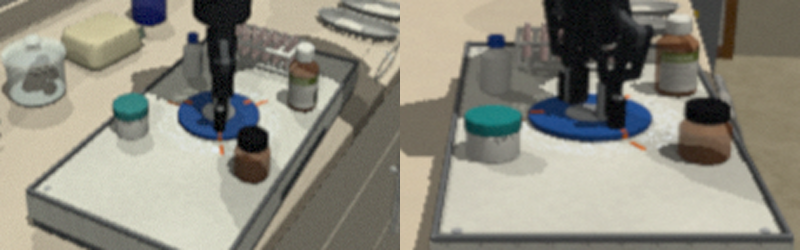

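The cover is flat on the deck with its marks in line with the deck lines, and there is a hard stop at 14 N. One firmer press, then I release and rise.

>>> play_rows:
  moves:
    - [0, 0, 0, 0, 0, 0.0005, 0.043]
    - [0, 0, 0, 0, 0, 0, 0.043]
    - [0, 0, 0, 0, 0, 0, 0.036]
    - [0, 0, 0, 0, 0, 0, 0.034]
    - [0, 0, 0, 0, 0, 0, 0.033]
    - [0, 0, 0, 0, 0, 0.0003, 0.033]
    - [0, 0, 0, 0, 0, 0, 0.033]

```text
clock: 15.87
tool_pos: [0.5077, 0.0015, 0.0723]
tool_rot: [[-0.808, -0.589, -0.0], [-0.589, 0.808, -0.001], [0.001, -0.0, -1.0]]
ft_force: [-4.0, -1.1, 19.0]
gripper_width: 0.0329
```

>>> play_rows:
  moves:
    - [0, 0, 0, 0, 0, -0.003, 0.033]
    - [0, 0, 0, 0, 0, -0.01, 0.033]
    - [0, 0, 0, 0, 0, -0.03, 0.033]
    - [0, 0, 0, 0, 0, -0.04, 0.033]
    - [0, 0, 0, 0, 0, -0.04, 0.033]
    - [0, 0, 0, 0, 0, -0.02, 0.033]
    - [0, 0, 0, 0, 0, 0, 0.033]
    - [0, 0, 0, 0, 0, 0, 0.033]

```text
clock: 16.53
tool_pos: [0.5081, 0.0014, 0.2161]
tool_rot: [[-0.809, -0.588, 0.002], [-0.588, 0.809, -0.001], [-0.001, -0.002, -1.0]]
ft_force: [0.1, -0.8, -0.9]
gripper_width: 0.0327
```

```bash
python3 chk.py; python3 - <<'E'
from h import *
im=np.load('w5.npy'); b=eyes.capture('side')[170:300,240:430]
cv2.imwrite('pics/c7.png',np.hstack([cv2.resize(x[:,:,::-1],(400,250),interpolation=2) for x in(im,b)]))
E
```

```text
16.5333 [0.5081 0.0014 0.2161] [ 0.1 -0.8 -0.9] 0.032692690293514313 j7 [ 36.  17. -51. 113.  16.  57. 104.]
orange [285.7 124.9] 85 deck [ 0.4778 -0.0618] fl73 [ 0.4756 -0.0596] fl65 [ 0.4763 -0.0602]
orange [296.1 147.4] 57 deck [ 0.4896 -0.0413] fl73 [ 0.4864 -0.041 ] fl65 [ 0.4873 -0.0411]
orange [393.2 190.8] 77 deck [0.4677 0.0607] fl73 [0.4665 0.0515] fl65 [0.4668 0.0542]
orange [375. 193.] 8 deck [0.4804 0.0471] fl73 [0.478  0.0393] fl65 [0.4787 0.0416]
orange [294.8 231.1] 48 deck [0.5595 0.006 ] fl73 [0.5499 0.0019] fl65 [0.5527 0.0031]
orange [289.2 241.9] 29 deck [0.5728 0.0081] fl73 [0.5619 0.0038] fl65 [0.5651 0.0051]
flange box [ 264  134  114  111 7331]
circle z 0.073 [ 0.5056 -0.0014  0.0511]
circle z 0.065 [ 5.071e-01 -3.000e-04  5.260e-02]
```

View pics/c7.png

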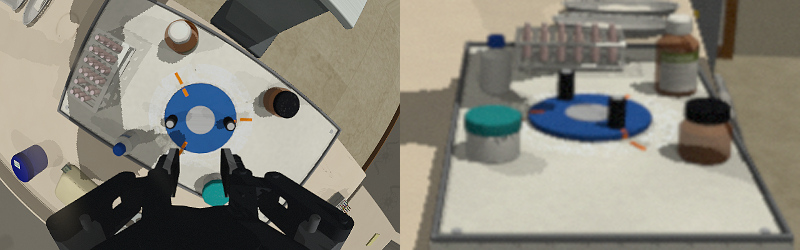

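Cover flush (outline height ≈ 0.054), keys in line with the deck marks, bystanders upright, hand clear.

```bash
python3 -c "
from bench import workorder; print(workorder.job_done())"
```

```text
the job is handed in; nothing more can be done
None
```

The filter station is closed: the cover is fully home, flush on the deck, and I let go of it and handed the job in at about 16.6 s.

**How it went:** I held the cover by spreading the fingers between its two posts and slid it between the jar and the pot. It dropped 8 mm into the mouth on its own. I then turned it until the keys fell into the notches, and pressed it down to a hard stop. The highest wrist force I read was 19 N, at the end of each move.

**Last checks:**
- The flange outline puts its top at about 53–54 mm (home is 54 mm).
- Its orange marks line up with the deck lines, and it looks level in the side view.
- The bottles, pots and rack are all standing in the last picture. I only measured the jar and the pot, after the cover had passed between them, and they matched their earlier positions within 1–2 mm. One wrist reading put the jar about 9 mm off, but the side camera showed no change.

**What did not go cleanly:**
- **Early slip:** the cover yawed about 8° the wrong way in the loose grip, around the time it reached the mouth.
- **First turn:** it also slipped, so I re-gripped more firmly and finished it.
- **Light lift:** when I first spread the fingers, the force reading suggested they were carrying most of the cover's weight for a moment. I lowered the hand at once, before sliding.
- **Light pressure:** pressure on the cover peaked at about 11 N just before turning. During the turn the readings I took stayed at or below about 3.5 N.

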